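# Ratchet a tube block fast on a laboratory shaker

## Robot

A 6-joint arm with a two-finger parallel gripper is mounted at the origin on the work surface. World frame = base frame: x ahead of the robot, y to its left, z up, the work surface at z = 0. Lengths are in m, angles in rad, forces in N, time in s.
With the tool pointing down it reaches from about 0.325 to 0.9 m from the base axis. Payload 6.1 kg.
Tool frame: the origin (TCP) lies between the finger pads; the fingertips stand ctrl.finger_overhang ahead of it and the grasp point (between the pads) lies 8 mm behind it (ctrl.finger_overhang is the distance from the TCP to the fingertips, in m); z points along the fingers, y is the line along which they close (so a half turn about z gives the same grasp; the last joint's range is limited). The gripper opens to 85 mm and grips with 20 to 120 N. Pads are 22 mm wide; open, the fingers measure 114 mm over their backs; the gripper's body (76 mm by 85 mm) begins 54 mm behind the grasp point. The pads swing forward as they close: fully open they stand 13 mm farther back than shut.
Start: joints at [-1.329, 0.22, 1.526, -0, 1.395, -0.126], TCP at [0.225, -0.583, 0.242] pointing down, gripper open.
Joint ranges: [-2.98, 2.98], [-0.91, 2.08], [0.09, 2.57], [-1.24, 4.39], [0.2, 2.65], [-2.68, 2.68]. Speed limits (rad/s): [2.57, 2.57, 3.01, 3.14, 3.14, 3.14].

## Interface

Orientations are given as [roll, pitch, yaw] about the fixed x, y, z axes, in that order (R = Rz(yaw) Ry(pitch) Rx(roll)).
In Python, from plant import observe, imaging, ctrl, finder gives the robot as it stands.
- The arm moves only by the tool servo_tool, never from a script. Its argument "rows" is a list that holds one entry, the list of rows, each a list of 6 numbers: the shift along the tool's x, y, z as a fraction of full scale, then the turn, a rotation vector about the tool's x, y, z as a fraction of full scale. A call has exactly 5 rows; each row is the pose to reach, as a shift and turn from the pose commanded when the call began, along the tool's axes at that moment; what a row does not reach only later rows make up. Full scale, the value 1, is 10 cm for a shift and 30 degrees for a turn. A row lasts 1/12 s, in which the tool goes at most 41.7 mm and 7.16 degrees, less where a joint would pass 70% of its speed; a pose out of reach is approached as far as the arm can. A call with a number of a shift or a turn outside -1 to 1 is refused whole. A call with a gripper value outside its range is refused whole. "grip" is the opening, from 0 (shut) to 1 (fully open), set as the call begins (left out, the last holds). The fingers move at their own pace and stop on an object; "newtons" is the grip in N (left out, the last holds). Time passes only in rows, so rows that repeat a pose let the fingers close, or fill a call up. It gives the time, the measured TCP pose, the force, the opening and the grip force at its end, in the units of the state.
- observe(): the state, without advancing time (a new reading comes with each control period).
- imaging.capture(name): name is "scene" or "top" or "wrist"; returns a dict with "image" (480x640x3 uint8, blue, green, red), "fx", "fy", "cx", "cy" (pixels), "R" (3x3) and "t" (3): a world point X has camera coordinates R X + t. Camera axes: x right, y down, z forward; pixel columns grow to the right and rows downward; lengths in m; the calibration is good to about 2 mm. A picture is of the moment at which its call begins. There is no depth.
- ctrl.close_job(): hands the job in; it is judged then, once.
Trained networks look in a picture, given as the dict that the camera call returned (one of the last four; its "shot" number tells which), for a name from the list of things; names that differ only in an ending like _2 or _b are one class to them, and where a whole thing is asked for, a point or a joint stands for the part that bears it (a point fixed in the world has none). Each returns a list of dicts, best first, with "score" (0 to 1); they miss things now and then, are a little off and sometimes report something else, mostly with a low value. They report only what shows in the picture. A call takes as long as a camera call. They do not tell look-alikes from the thing itself.
- finder.recognise(picture, name): "extent" ([left, top, right, bottom] as shares, 0 to 1, of the picture: columns of its width, rows of its height, round what is visible of it).
- finder.trace(picture, name): "region" (480x640 bool, what is visible of it) and "extent" ([left, top, right, bottom] as shares, 0 to 1, of the picture: columns of its width, rows of its height, round what is visible of it).
The state is a dict: "time_s": time; "joints": joint angles; "qvel": joint speeds; "tau": joint torques, N m; "eef_pos": TCP position; "orientation": TCP orientation; "wrist_force": force on the tool from outside, world axes, zero at the start; "ft_torque": the same for the moment, N m; "opening": finger opening in m; "grasp_force": force on a finger pad.
Only numpy, scipy, OpenCV 4.12 (cv2) and the standard library are available. Lean on these libraries where they do the work, as an engineer would, in place of code of your own. Each camera call takes 0.05 s, during which the arm holds its last target. There are 200 camera calls.

## Task

Stand the tall aluminium tube block upright in the middle of the shaker's platform, its long faces along the two clamping bars, and let go of it. Then work the ratchet lever back and forth by its knob until the bars hold the block firmly, without overtightening. Close the bar with the lever only, leave everything else on the bench alone, and let go at the end.

Things in the scene. Friction and masses are not known exactly. Their poses are not given: they have to be found in the camera images.
- block: Tall aluminium tube block, an upright box 64 mm (its x) by 46 mm (its y) by 60 mm high, six dark tube holes in its top (shallow), 0.3 to 0.55 kg. Origin: centre of its underside, z up. At the start it stands on the bench to the robot's left in one of two places (a clear beaker stands in the other). It is clamped by its 64 mm long faces.
- shaker: Grey shaker, about 240 x 360 x 85 mm, fixed to the bench, its place and yaw different each time. Origin on the bench under the nest. Its x runs along both clamping bars, away from the robot at yaw 0; y from the moving bar towards the fixed bar; z up.
- nest (a point): Middle of the flat platform, on its top surface (85 mm above the bench), on a dark rubber patch; axes of the shaker. Both bars stand 25 mm above the platform. The fixed bar (steel, 120 mm long) is on the +y side; its face is 30 to 41 mm from this point, bolted differently each time and not measured. The block set here, its x along the bars, has at least 6 mm of room each side.
- jaw: Moving clamping bar, 100 mm long, on the platform's -y side; origin at the foot of its rubber face, middle of its length. Starts 33 mm from the nest, moves to the shaker's +y, 10 mm per rad of clockwise lever turn, pushing the block to the fixed bar. Sprung face: some 40 N more grip per mm after that. It stays put when the lever is let go. Do not push it with the fingers.
- knob (a point): Centre of the top of the black knob at the end of the ratchet lever: an upright round post 22 mm across and 46 mm high (its top 91 mm above the platform), on the lever arm, 90 mm out from the lever's axis. The lever points to the shaker's -x at lever angle 0.
- pivot (a point): Vertical axis of the lever at its hub, 165 mm from the nest on the shaker's -y side; axes of the shaker. Knob relative to it, in the shaker's frame, at lever angle a: (-0.090 cos a, +0.090 sin a). The hub is 72 mm across, its top 46 mm above the platform. Two steel posts, tops 55 mm above the platform, stand 47 mm from the axis at either end of the lever's arc.
- lever (a joint): Angle in rad, -0.75 to 0.75 (blocked beyond), growing clockwise from above (knob to shaker's +y). Clockwise swings close the bar; back swings are nearly free (under 1.5 N). Lost motion to 0.25 rad, then a knock (to 12 N) as it bites. Push on the moving knob: 4 to 5 N closing freely, then 1 N per 9 N of grip: 8 to 12 N is right, over 16 too tight (at rest friction hides up to 4 N). 2 to 5 swings.
- beaker: Bystander: clear beaker 68 mm across, 85 mm high, origin under its centre. Leave it.
- low_block: Bystander: a low aluminium block 75 x 50 x 20 mm, not the one to be clamped. Leave it.
- cap: Bystander: loose blue screw cap, 32 mm across, 13 mm high, near the block. Leave it.
- bottle: Bystander: capped bottle 68 mm across, 150 mm high, on the left. Leave it.
Mind the look-alikes: they are no part of the job. What is shaped like the block but orange is not meant.

How it is judged:
By the outcome, as a careful person would: the job done as asked, in the order asked, and still so for the second after the job is handed in, with the robot touching nothing.
It also fails if it takes over 72 s, if anything falls off the work surface, if the arm or the gripper's body presses on something with over 40 N, if the wrist force passes 120 N, or if a joint passes its speed limit or range.

## Working session

There is one attempt and no reset: what is moved stays moved. The work goes in short steps, Python scripts to look and compute and a tool call to move; the robot and the scene stay as the last step left them, time stands still between calls to the robot, and variables do not carry over. Pictures are saved under pics/ and viewed, at most 10 in all, crops included, and the job is handed in when it is done.

Besides the shell and the picture viewer there is one more tool, called after ">>>" as name([rows], argument=value, ...), one row to a line, values as JSON. servo_tool: Moves the arm, as the interface text tells. Shift numbers are shares of 10 cm and turn numbers shares of 30 degrees, none past 1 either way. Its arguments: {"type":"object","properties":{"rows":{"type":"array","items":{"type":"array","items":{"type":"array","items":{"type":"number"}}}},"grip":{"type":"number"},"newtons":{"type":"number"}},"required":["rows"]}

```bash
mkdir -p pics; ls
cat > h.py <<'E'
import numpy as np, cv2
from plant import observe, imaging, ctrl, finder
from scipy.spatial.transform import Rotation as Ro
def px(p,X):
    c=p["R"]@np.asarray(X)+p["t"]; return np.array([p["fx"]*c[0]/c[2]+p["cx"],p["fy"]*c[1]/c[2]+p["cy"]])
def ray(p,uv):
    R=np.asarray(p["R"]); d=R.T@np.array([(uv[0]-p["cx"])/p["fx"],(uv[1]-p["cy"])/p["fy"],1]); return -R.T@p["t"],d
def onz(p,uv,z):
    o,d=ray(p,uv); return o+d*(z-o[2])/d[2]
def tri(*pu):
    A=np.zeros((3,3));b=np.zeros(3)
    for p,uv in pu:
        o,d=ray(p,uv); d=d/np.linalg.norm(d); M=np.eye(3)-np.outer(d,d); A+=M;b+=M@o
    return np.linalg.solve(A,b)
E
python3 - <<'E'
from h import *
np.set_printoptions(precision=3,suppress=True)
print(ctrl.finger_overhang, observe())
for n in ("scene","top"):
    p=imaging.capture(n); cv2.imwrite(f"pics/{n}0.png",p["image"])
    print(n,p["fx"],-np.asarray(p["R"]).T@p["t"])
    for k in("block","shaker","jaw","knob","beaker","low_block","cap","bottle"):
        print(k,[(round(r["score"],2),(np.array(r["extent"])*[640,480,640,480]).round()) for r in finder.recognise(p,k)[:3]])
E
```

```text
pics
0.011 {'time_s': 0.0, 'joints': array([-1.329,  0.221,  1.528,  0.   ,  1.395, -0.126]), 'qvel': array([ 0.   ,  0.   , -0.001, -0.   ,  0.   ,  0.002]), 'tau': array([  0.001, -49.69 , -38.939,  -0.   ,   0.011,   0.   ]), 'eef_pos': array([ 0.225, -0.583,  0.241]), 'orientation': array([-3.14 , -0.   ,  0.368]), 'wrist_force': array([-0.041, -0.606, -0.054]), 'ft_torque': array([-0.052,  0.011,  0.   ]), 'grasp_force': 0.0, 'opening': 0.08549568776140734}
scene 606.6198540156458 [1.29  0.282 0.816]
block [(0.85, array([388., 206., 429., 246.])), (0.83, array([393., 244., 429., 292.])), (0.8, array([335., 268., 373., 310.]))]
shaker [(0.92, array([ 78., 198., 309., 360.]))]
jaw [(0.84, array([158., 247., 217., 293.]))]
knob [(0.8, array([108., 200., 157., 272.])), (0.46, array([394., 244., 426., 292.]))]
beaker [(0.78, array([373., 300., 414., 361.]))]
low_block [(0.86, array([454., 239., 487., 273.])), (0.16, array([440., 311., 459., 332.]))]
cap [(0.71, array([442., 310., 460., 335.]))]
bottle [(0.96, array([477., 262., 530., 342.]))]
top 507.72593127739714 [0.305 0.085 1.004]
block [(0.91, array([206., 339., 248., 379.])), (0.85, array([200., 274., 234., 317.])), (0.61, array([245., 233., 291., 271.]))]
shaker [(0.59, array([302., 129., 516., 277.]))]
jaw [(0.89, array([390., 169., 439., 226.]))]
knob [(0.64, array([447., 159., 516., 224.])), (0.54, array([391., 170., 440., 224.]))]
beaker []
low_block [(0.8, array([144., 317., 182., 357.]))]
cap [(0.66, array([171., 233., 189., 252.]))]
bottle [(0.81, array([104., 226., 153., 268.])), (0.21, array([302., 126., 521., 278.]))]
```

View pics/scene0.png

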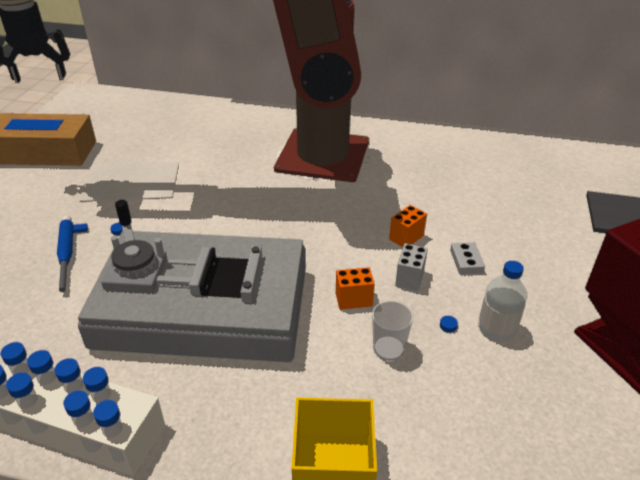

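View pics/top0.png

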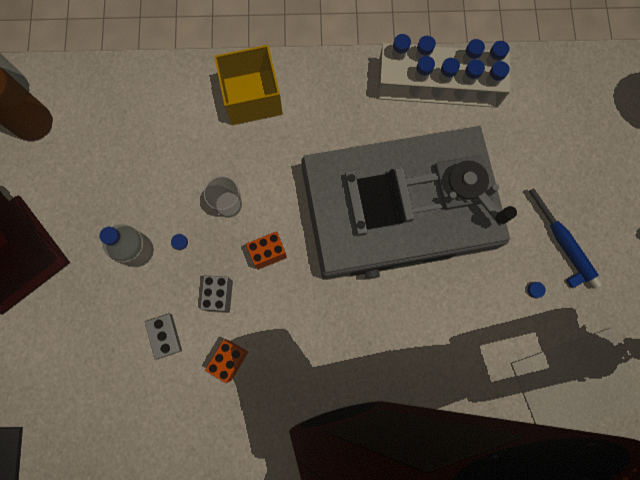

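The scene shows the aluminium block at (411,267) between two orange decoys, beaker at (391,330), and the shaker with its patch near (228,277). In the top view the block is at (215,293), patch (381,202), hub (466,180), knob (507,214).

```bash
cat >> h.py <<'E'
from scipy.optimize import minimize, least_squares
def boxpts(x,y,yaw,sz=(.064,.046,.06),z0=0):
    c,s=np.cos(yaw),np.sin(yaw)
    return [(x+c*a*sz[0]/2-s*b*sz[1]/2,y+s*a*sz[0]/2+c*b*sz[1]/2,z0+h*sz[2]) for a in(-1,1) for b in(-1,1) for h in(0,1)]
def hullmask(p,P):
    m=np.zeros((480*4,640*4),np.uint8); q=np.array([px(p,X) for X in P])
    h=cv2.convexHull(np.round((q+.5)*4).astype(np.int32)); cv2.fillConvexPoly(m,h,1); return cv2.resize(m.astype(np.float32),(640,480),interpolation=cv2.INTER_AREA)
def fitblock(views,x0,z0=0,free_z=False):
    def f(v):
        e=0
        for p,m in views:
            h=hullmask(p,boxpts(v[0],v[1],v[2],z0=z0+(v[3] if free_z else 0))); e+=np.abs(h-m).sum()/m.sum()
        return e
    best=None
    for dy in (-.4,0,.4):
        s=np.array(list(x0)+([0] if free_z else [])); s[2]+=dy
        sim=np.vstack([s]+[s+d for d in np.diag([.008,.008,.2,.008][:len(s)])])
        r=minimize(f,s,method="Nelder-Mead",options=dict(initial_simplex=sim,xatol=1e-4,fatol=1e-4))
        if best is None or r.fun<best.fun: best=r
    return best.x,best.fun
def near(p,name,uv):
    rs=finder.trace(p,name)
    rs=[r for r in rs if np.linalg.norm(np.array([(r["extent"][0]+r["extent"][2])*320,(r["extent"][1]+r["extent"][3])*240])-uv)<25]
    return rs[0]["region"].astype(np.float32) if rs else None
E
python3 - <<'E'
from h import *
np.set_printoptions(precision=4,suppress=True)
P={n:imaging.capture(n) for n in("scene","top")}
V=[]
for n,uv in(("scene",(411,267)),("top",(215,293))):
    m=near(P[n],"block",uv); print(n,m is not None and m.sum())
    if m is not None: V.append((P[n],m))
x0=onz(P["top"],(215,293),.05); print(x0,fitblock(V,[x0[0],x0[1],0],free_z=True),fitblock(V,[x0[0],x0[1],0]))
# patch
pc={}
for n,uv in(("scene",(228,277)),("top",(381,202))):
    g=P[n]["image"].max(2); _,m=cv2.threshold(g,30,255,cv2.THRESH_BINARY_INV)
    k,l,st,ce=cv2.connectedComponentsWithStats(m,connectivity=4); i=l[uv[1],uv[0]]; print(g[uv[1],uv[0]],i,st[i],ce[i]); 
    c=max(cv2.findContours((l==i).astype(np.uint8),0,1)[0],key=cv2.contourArea)
    print(n,cv2.approxPolyDP(c,6,True)[:,0].tolist()); pc[n]=ce[i]
    if n=="top": print([onz(P[n],q,.085) for q in cv2.boxPoints(cv2.minAreaRect(c))])
    km=finder.trace(P[n],"knob")[:1]
    for r in km:
        ys,xs=np.nonzero(r["region"]); print("knob",r["score"],xs.min(),xs.max(),ys.min(),ys.max(),len(xs))
print("patch",onz(P["top"],pc["top"],.085))
print("hub",onz(P["top"],(468,180),.131),"knob",onz(P["top"],(507,213),.17))
im=cv2.resize(P["top"]["image"][125:285,295:525],None,fx=3.4,fy=3.4,interpolation=cv2.INTER_CUBIC); cv2.imwrite("pics/crop1.png",cv2.convertScaleAbs(im,alpha=1.8))
E
```

```text
scene 1134.0
top 1087.0
[0.406  0.2652 0.05  ] (array([ 0.405 ,  0.2654, -0.0846,  0.0013]), np.float64(0.10666655004024506)) (array([ 0.4049,  0.2655, -0.0802]), np.float64(0.11602112650871277))
30 15 [ 200  249   46   48 1391] [222.1646 276.3379]
scene [[212, 249], [201, 294], [238, 296], [245, 261], [217, 259]]
knob 0.6 111 153 200 269 1452
21 13 [ 357  170   49   59 1981] [380.8516 200.2277]
top [[393, 170], [357, 179], [367, 228], [405, 220]]
[array([ 0.6141, -0.0054,  0.085 ]), array([ 0.6289, -0.079 ,  0.085 ]), array([ 0.526 , -0.0943,  0.085 ]), array([ 0.512 , -0.0221,  0.085 ])]
knob 0.69 448 516 161 225 1754
patch [ 0.5685 -0.0507  0.085 ]
hub [ 0.5891 -0.2032  0.131 ] knob [ 0.5161 -0.2516  0.17  ]
```

View pics/crop1.png

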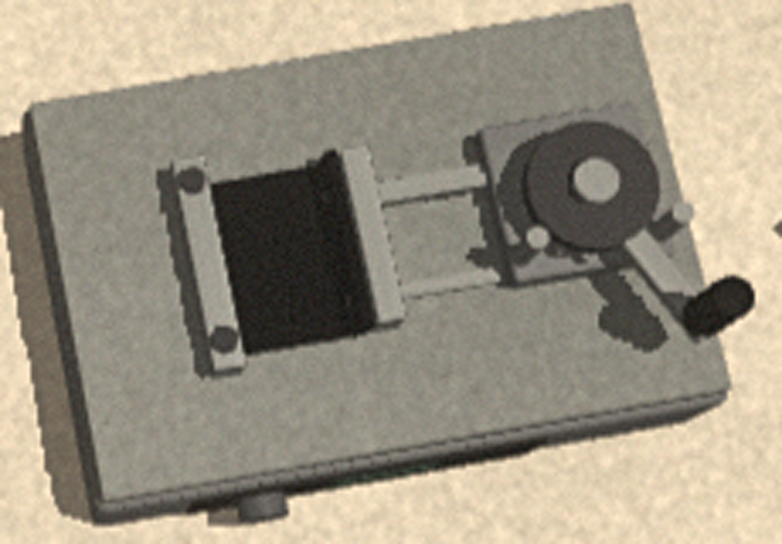

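The crop shows the hub at about (593,183), the knob at (725,300) and the patch between bars; yaw is about 0.16 rad. That's enough to move: first above the shaker for a wrist look, then to the block.

```bash
cat >> h.py <<'E'
def plan(wps,start=None,per=None,dec=2):
    """wps: (x,y,z,yaw[,ncalls]); prints rounded final rows, tool-down assumed as is"""
    s=observe(); p=np.array(s["eef_pos"] if start is None else start[0]); R=Ro.from_euler("xyz",s["orientation"]) if start is None else start[1]
    for w in wps:
        T=np.array(w[:3]); RT=Ro.from_euler("xyz",[np.pi,0,w[3]])
        n=1
        while True:
            d=R.inv().apply(T-p)/.1; r=(R.inv()*RT).as_rotvec()/np.radians(30)
            need=max(np.abs(d).max(),np.abs(r).max()) 
            n=max(1,int(np.ceil(need-.005)),(w[4] if len(w)>4 else 1))
            v=np.round(np.r_[d,r]/n,dec)
            print((v+0).tolist()); p=p+R.apply(v[:3]*.1); R=R*Ro.from_rotvec(v[3:]*np.radians(30))
            if n==1: break
            w=(*w[:4],n-1)
        print("  at",p.round(4),R.as_euler("xyz").round(3))
E
python3 - <<'E'
from h import *
plan([(.40,-.30,.33,.9),(.47,-.10,.36,1.735)])
E
```

```text
[0.88, -0.67, -0.29, 0.0, 0.0, -0.34]
[0.99, -0.5, -0.29, 0.0, 0.0, -0.34]
[0.53, -0.16, -0.15, 0.0, 0.0, -0.17]
[0.55, -0.11, -0.15, 0.0, 0.0, -0.17]
  at [ 0.4003 -0.3003  0.3303] [3.142 0.    0.902]
[1.0, -0.35, -0.15, 0.0, 0.0, -0.8]
[0.53, 0.05, -0.07, 0.0, 0.0, -0.4]
[0.51, 0.15, -0.08, 0.0, 0.0, -0.39]
  at [ 0.4699 -0.0997  0.3603] [3.142 0.    1.734]
```

>>> servo_tool([
  [[0.2, -0.14, -0.06, 0, 0, -0.07], [0.4, -0.28, -0.12, 0, 0, -0.14], [0.6, -0.42, -0.18, 0, 0, -0.21], [0.75, -0.56, -0.24, 0, 0, -0.28], [0.88, -0.67, -0.29, 0, 0, -0.34]],
])

```text
time_s: 1.62
eef_pos: [0.2835, -0.4878, 0.2718]
orientation: [3.141, -0.0, 0.548]
wrist_force: [-0.2, -0.6, -0.4]
opening: 0.0853
grasp_force: 0.0
```

>>> servo_tool([
  [[0.2, -0.1, -0.06, 0, 0, -0.07], [0.4, -0.2, -0.12, 0, 0, -0.14], [0.6, -0.3, -0.18, 0, 0, -0.21], [0.8, -0.4, -0.24, 0, 0, -0.28], [0.99, -0.5, -0.29, 0, 0, -0.34]],
])

```text
time_s: 2.03
eef_pos: [0.342, -0.394, 0.3009]
orientation: [3.141, 0.0, 0.726]
wrist_force: [-0.3, 0.7, 0.4]
opening: 0.0854
grasp_force: 0.0
```

>>> servo_tool([
  [[0.2, -0.06, -0.06, 0, 0, -0.07], [0.4, -0.12, -0.12, 0, 0, -0.14], [0.6, -0.18, -0.18, 0, 0, -0.21], [0.8, -0.24, -0.24, 0, 0, -0.28], [1, -0.3, -0.3, 0, 0, -0.34]],
])

```text
time_s: 2.45
eef_pos: [0.3969, -0.3052, 0.3308]
orientation: [3.141, 0.0, 0.904]
wrist_force: [-0.6, 0.1, 0.2]
opening: 0.0856
grasp_force: 0.0
```

>>> servo_tool([
  [[0.2, -0.07, -0.03, 0, 0, -0.16], [0.4, -0.14, -0.06, 0, 0, -0.32], [0.6, -0.21, -0.09, 0, 0, -0.48], [0.8, -0.28, -0.12, 0, 0, -0.64], [1, -0.35, -0.15, 0, 0, -0.8]],
])

```text
time_s: 2.87
eef_pos: [0.4312, -0.205, 0.3456]
orientation: [3.141, 0.0, 1.325]
wrist_force: [1.1, 0.2, 0.2]
opening: 0.0853
grasp_force: 0.0
```

>>> servo_tool([
  [[0.2, 0.04, -0.03, 0, 0, -0.16], [0.4, 0.08, -0.06, 0, 0, -0.32], [0.6, 0.12, -0.09, 0, 0, -0.48], [0.8, 0.16, -0.12, 0, 0, -0.64], [1, 0.2, -0.15, 0, 0, -0.8]],
])

```text
time_s: 3.28
eef_pos: [0.4754, -0.1131, 0.3607]
orientation: [3.141, 0.0, 1.744]
wrist_force: [-0.1, -0.5, -0.2]
opening: 0.0853
grasp_force: 0.0
```

Run:
```python
from h import *
np.set_printoptions(precision=4,suppress=True)
s=observe(); print(s["time_s"],s["eef_pos"],s["orientation"])
p=imaging.capture("wrist"); print(p["fx"],-np.asarray(p["R"]).T@p["t"],"\n",p["R"])
for X in((.563,-.042,.085),(.589,-.203,.131),(.516,-.251,.176)): print(px(p,X))
cv2.imwrite("pics/w1.png",p["image"]); np.save("w1.npy",np.array([p],dtype=object),allow_pickle=True)
```

```text
3.2833 [ 0.4754 -0.1131  0.3607] [3.1412 0.0004 1.744 ]
376.1957492765379 [ 0.46   -0.0292  0.4922] 
 [[ 0.9849  0.1731  0.0003]
 [ 0.1635 -0.9308  0.3268]
 [ 0.0569 -0.3218 -0.9451]]
[414.9025 142.7555]
[410.5158 302.4086]
[337.2634 355.2466]
```

View pics/w1.png

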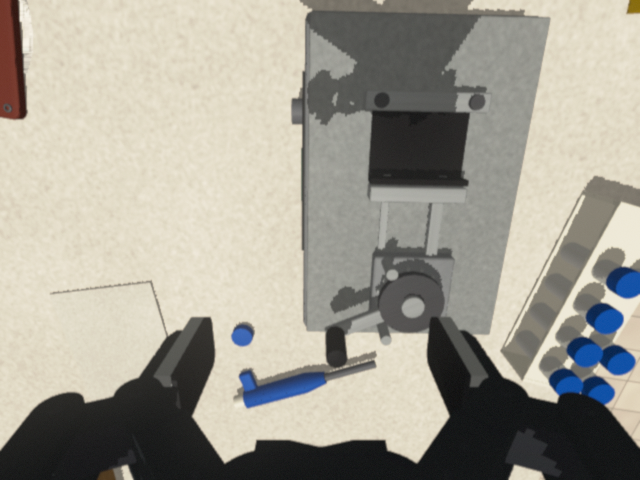

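The wrist view shows the fixed bar (bolts 382,99 / 477,101), the moving bar's rear edge (370,200)–(464,202), hub disc centre (411,302) and knob top near (336,335).

Run:
```python
from h import *
np.set_printoptions(precision=4,suppress=True)
p=np.load("w1.npy",allow_pickle=True)[0]
T=imaging.capture("top")
# hub disc: outer dark circle ellipse fit in both
g=p["image"].max(2).astype(int)
def disc(im,seed,lo,hi,rad):
    m=((im>=lo)&(im<=hi)).astype(np.uint8); Y,X=np.mgrid[:480,:640]; m[(X-seed[0])**2+(Y-seed[1])**2>rad**2]=0
    m=cv2.morphologyEx(m,cv2.MORPH_OPEN,np.ones((3,3)))
    k,l,st,ce=cv2.connectedComponentsWithStats(m); i=1+st[1:,4].argmax(); c=max(cv2.findContours((l==i).astype(np.uint8),0,1)[0],key=cv2.contourArea); return cv2.fitEllipse(cv2.convexHull(c))
for n,q,s,r in(("w",p,(411,302),36),("t",T,(468,179),24)):
    gg=q["image"].max(2); print(n,[gg[s[1],s[0]+d] for d in(14,18,-18)],disc(gg,s,40,80,r))
# patch contour in wrist
m=(g<32).astype(np.uint8);k,l,st,ce=cv2.connectedComponentsWithStats(m);i=l[140,420];print(st[i])
c=max(cv2.findContours((l==i).astype(np.uint8),0,1)[0],key=cv2.contourArea);print(cv2.approxPolyDP(c,3,True)[:,0].tolist())
print("tri hub",tri((p,(411,302)),(T,(469.4,178.8))))
for u in((382,99),(477,101)): print("bolt",onz(p,u,.112))
for u in((370,200),(464,202),(370,184),(466,186),(366,110),(489,110)): print("bar",u,onz(p,u,.110))
for u in((370,180),(466,180),(372,112),(468,112)): print("patch",u,onz(p,u,.085))
im=p["image"][70:370,280:520]; cv2.imwrite("pics/w1c.png",cv2.convertScaleAbs(cv2.resize(im,None,fx=2,fy=2,interpolation=cv2.INTER_CUBIC)[:600],alpha=1.6))
```

```text
w [np.uint8(78), np.uint8(84), np.uint8(87)] ((418.74835205078125, 278.6598815917969), (18.463342666625977, 41.405033111572266), 102.1436767578125)
t [np.uint8(84), np.uint8(85), np.uint8(46)] ((477.5147399902344, 182.69552612304688), (4.334997653961182, 47.81355667114258), 19.196216583251953)
[     0      0    640    480 275198]
[[0, 0], [0, 454], [9, 450], [14, 455], [16, 450], [20, 453], [22, 446], [25, 451], [33, 444], [35, 448], [40, 440], [58, 439], [63, 429], [64, 433], [69, 431], [68, 435], [69, 429], [78, 428], [83, 433], [77, 437], [76, 433], [75, 439], [84, 441], [80, 438], [84, 431], [86, 438], [92, 432], [93, 437], [97, 436], [95, 431], [103, 438], [102, 432], [109, 436], [111, 431], [112, 436], [114, 431], [116, 435], [115, 431], [121, 431], [129, 420], [135, 422], [133, 426], [136, 417], [143, 422], [145, 418], [150, 421], [152, 417], [153, 421], [154, 416], [163, 420], [167, 416], [171, 420], [161, 424], [165, 422], [167, 425], [163, 426], [170, 425], [170, 429], [179, 430], [177, 435], [185, 435], [181, 436], [183, 441], [189, 440], [185, 446], [192, 441], [194, 448]
[... 428 characters left out ...]
329], [446, 333], [470, 374], [469, 387], [478, 387], [488, 374], [464, 336], [466, 332], [501, 377], [518, 385], [528, 397], [557, 403], [565, 393], [592, 398], [608, 410], [639, 448], [639, 0]]
tri hub [ 0.5987 -0.2141  0.1066]
bolt [ 0.5154 -0.0076  0.112 ]
bolt [0.6043 0.0062 0.112 ]
bar (370, 200) [ 0.5255 -0.105   0.11  ]
bar (464, 202) [ 0.6219 -0.0902  0.11  ]
bar (370, 184) [ 0.5219 -0.0888  0.11  ]
bar (466, 186) [ 0.619  -0.0738  0.11  ]
bar (366, 110) [ 0.5028 -0.0198  0.11  ]
bar (489, 110) [0.6189 0.0006 0.11  ]
patch (370, 180) [ 0.525  -0.0884  0.085 ]
patch (466, 180) [ 0.6275 -0.0704  0.085 ]
patch (372, 112) [ 0.512 -0.02   0.085]
patch (468, 112) [ 0.6088 -0.003   0.085 ]
```

View pics/w1c.png

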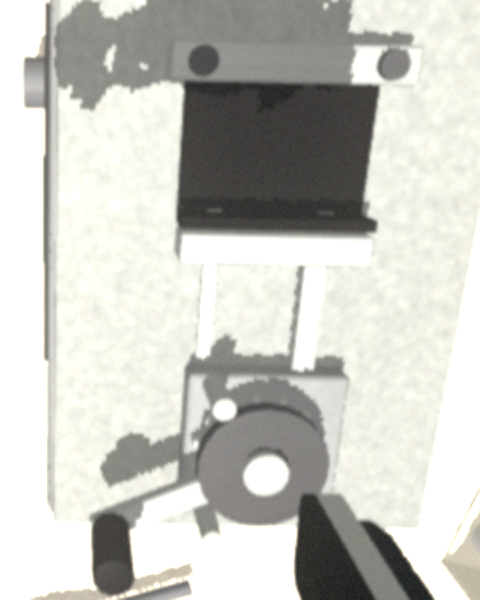

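Crop: the fixed bar spans (173..418, 44..82), moving bar metal (181..372, 231..265), hub disc centre (262,463), knob top (113,577) — fitting the shaker pose to these.

Run:
```python
from h import *
np.set_printoptions(precision=4,suppress=True)
p=np.load("w1.npy",allow_pickle=True)[0]; T=imaging.capture("top")
W=lambda u,v:(p,(280+u/2,70+v/2)); C=lambda u,v:(T,(295+u/3.4,125+v/3.4))
# obs: view, local x, ykey, z
O=[(W(262,463),0,-.165,.131),(C(592,187),0,-.165,.131),
(W(181,231),-.05,'jf',.11),(W(374,235),.05,'jf',.11),(W(182,263),-.05,'jb',.11),(W(371,266),.05,'jb',.11),
(W(176,82),-.06,'ff',.11),(W(416,84),.06,'ff',.11),(W(173,44),-.06,'fb',.11),(W(419,46),.06,'fb',.11),
(C(344,150),.05,'jf',.11),(C(366,148),.05,'jb',.11),(C(402,318),-.05,'jb',.11),(C(378,325),-.05,'jf',.11),
(C(205,160),.06,'ff',.11),(C(243,366),-.06,'ff',.11),(C(214,372),-.06,'fb',.11)]
def f(v,full=False):
    x,y,a,kx,ky=v[:5]; Y=dict(zip(('jf','jb','ff','fb'),v[5:])); r=[]
    for (q,uv),lx,ly,z in O:
        ly=Y.get(ly,ly); X=(x+np.cos(a)*lx-np.sin(a)*ly,y+np.sin(a)*lx+np.cos(a)*ly,z)
        r+=list((px(q,X)-uv)/(1.5 if q is p else 1))
    return np.array(r)
v0=[.563,-.045,.16,0,0,-.035,-.05,.035,.05]
r=least_squares(f,v0,loss="soft_l1"); v=r.x; print(v,r.cost); print(f(v).reshape(-1,2).round(1).tolist())
x,y,a=v[:3]; c,s=np.cos(a),np.sin(a); piv=np.array([x+s*.165,y-c*.165]); print("pivot",piv)
for n,(q,uv) in(("w",W(113,577)),("t",C(740,293))):
    k=onz(q,uv,.176)[:2]-piv; l=np.array([c*k[0]+s*k[1],-s*k[0]+c*k[1]]); print(n,k+piv,np.hypot(*l),np.arctan2(l[1],-l[0]))
print("knob tri",tri(W(113,577),C(740,293)))
```

```text
[ 0.5649 -0.0402  0.1516 -0.0527  0.0101 -0.0435 -0.0587  0.0298  0.0467] 9.631847157162206
[[0.1, 0.9], [-1.0, -0.4], [-0.5, 0.3], [0.1, 0.4], [-1.5, -0.6], [-0.3, -0.2], [-2.5, -0.9], [0.7, 0.5], [-0.7, -0.8], [1.7, 0.5], [-1.6, -0.2], [-0.0, -1.0], [1.0, 0.5], [-0.1, -0.1], [-0.6, -1.6], [1.1, 0.1], [0.4, -0.0]]
pivot [ 0.5898 -0.2034]
w [ 0.516  -0.2549] 0.0900764514284503 -0.4575774229130344
t [ 0.5176 -0.2591] 0.0912610339940657 -0.5049376726165007
knob tri [ 0.519  -0.2629  0.1656]
```

Run:
```python
from h import *
plan([(.405,.265,.23,1.49)])
```

```text
[0.96, -0.01, 0.33, 0.0, 0.0, 0.12]
[0.96, -0.07, 0.32, 0.0, 0.0, 0.12]
[0.95, -0.14, 0.33, 0.0, 0.0, 0.12]
[0.95, -0.19, 0.32, 0.0, 0.0, 0.12]
  at [0.4055 0.2655 0.2304] [3.141 0.    1.49 ]
```

>>> servo_tool([
  [[0.2, 0, 0.07, 0, 0, 0.02], [0.4, 0, 0.14, 0, 0, 0.05], [0.6, 0, 0.2, 0, 0, 0.07], [0.8, -0.01, 0.26, 0, 0, 0.1], [0.96, -0.01, 0.33, 0, 0, 0.12]],
])

```text
time_s: 3.85
eef_pos: [0.4574, -0.0195, 0.3271]
orientation: [3.142, 0.0, 1.674]
wrist_force: [0.5, 1.3, 0.5]
opening: 0.0855
grasp_force: 0.0
```

>>> servo_tool([
  [[0.2, -0.01, 0.06, 0, 0, 0.02], [0.4, -0.03, 0.13, 0, 0, 0.05], [0.6, -0.04, 0.2, 0, 0, 0.07], [0.8, -0.06, 0.26, 0, 0, 0.1], [0.96, -0.07, 0.32, 0, 0, 0.12]],
])

```text
time_s: 4.27
eef_pos: [0.4404, 0.0753, 0.2948]
orientation: [-3.141, 0.0, 1.611]
wrist_force: [0.8, -0.6, -0.7]
opening: 0.0855
grasp_force: 0.0
```

>>> servo_tool([
  [[0.2, -0.03, 0.07, 0, 0, 0.02], [0.4, -0.06, 0.13, 0, 0, 0.05], [0.6, -0.08, 0.2, 0, 0, 0.07], [0.8, -0.11, 0.26, 0, 0, 0.1], [0.95, -0.14, 0.33, 0, 0, 0.12]],
])

```text
time_s: 4.68
eef_pos: [0.4227, 0.1697, 0.262]
orientation: [3.141, 0.0, 1.548]
wrist_force: [0.9, -0.1, -0.2]
opening: 0.0851
grasp_force: 0.0
```

>>> servo_tool([
  [[0.25, -0.05, 0.08, 0, 0, 0.03], [0.5, -0.1, 0.16, 0, 0, 0.06], [0.75, -0.15, 0.25, 0, 0, 0.09], [0.95, -0.19, 0.32, 0, 0, 0.12], [0.95, -0.19, 0.32, 0, 0, 0.12]],
])

```text
time_s: 5.1
eef_pos: [0.4043, 0.2662, 0.2285]
orientation: [-3.139, 0.0, 1.488]
wrist_force: [-0.2, -0.2, -0.6]
opening: 0.0855
grasp_force: 0.0
```

Run:
```python
from h import *
np.set_printoptions(precision=4,suppress=True)
s=observe(); print(s["time_s"],s["eef_pos"],s["orientation"])
p=imaging.capture("wrist"); e=px(p,(.405,.2655,.04)); print(e)
V=[]
for n,q in(("wrist",p),):
    rs=finder.trace(q,"block"); print([(r["score"],(np.array(r["extent"])*[640,480,640,480]).round()) for r in rs])
    m=near(q,"block",e)
    if m is not None: V.append((q,m)); print(fitblock(V,[.405,.2655,-.083]))
T=imaging.capture("scene"); m=near(T,"block",(411,267))
if m is not None: print(fitblock(V+[(T,m)],[.405,.2655,-.083],free_z=True))
cv2.imwrite("pics/w2.png",p["image"])
```

```text
5.1 [0.4043 0.2662 0.2285] [-3.1389  0.0005  1.488 ]
[322.9068 215.3092]
[(0.88, array([377., 256., 449., 354.])), (0.77, array([283., 182., 364., 249.])), (0.7, array([141., 201., 239., 295.]))]
(array([ 0.4048,  0.2652, -0.0953]), np.float64(0.0324055477976799))
(array([ 0.4046,  0.2658, -0.1021,  0.0018]), np.float64(0.08988575637340546))
```

View pics/w2.png

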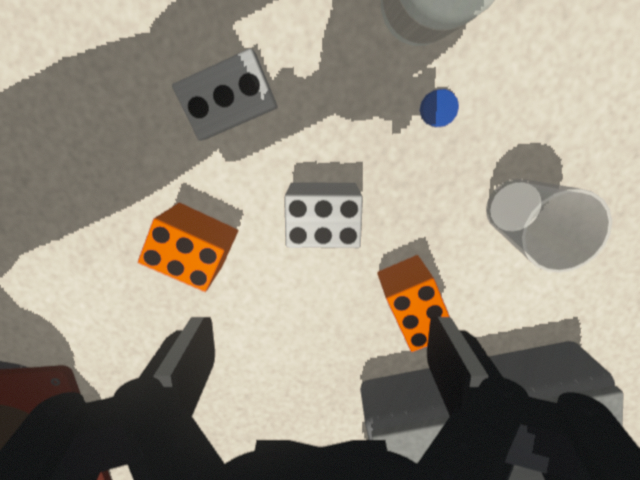

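The wrist view shows the grey block centred at (323,215), square to the fingers, and the descent clear (nearest decoy at (413,305) is off the finger path). Descending and gripping.

Run:
```python
from h import *
plan([(.4048,.2655,.13,1.475),(.4048,.2655,.025,1.475)])
```

```text
[0.01, -0.01, 0.5, 0.0, 0.0, 0.01]
[0.01, -0.01, 0.51, 0.0, 0.0, 0.01]
  at [0.4046 0.2659 0.1298] [3.141 0.    1.476]
[0.0, 0.0, 0.52, 0.0, 0.0, 0.0]
[0.0, 0.0, 0.53, 0.0, 0.0, 0.0]
  at [0.4047 0.2658 0.0248] [3.141 0.    1.476]
```

>>> servo_tool([
  [[0, 0, 0.2, 0, 0, 0], [0, 0, 0.4, 0, 0, 0.01], [0, -0.01, 0.6, 0, 0, 0.02], [0, -0.01, 0.8, 0, 0, 0.02], [0, -0.01, 0.98, 0, 0, 0.02]],
])

```text
time_s: 5.77
eef_pos: [0.4053, 0.2637, 0.1318]
orientation: [3.141, -0.0, 1.476]
wrist_force: [0.4, 0.5, 0.4]
opening: 0.0852
grasp_force: 0.0
```

>>> servo_tool([
  [[0, 0, 0.3, 0, 0, 0], [0, 0, 0.6, 0, 0, 0], [0, 0, 0.85, 0, 0, 0], [0, 0, 1, 0, 0, 0], [0, 0, 1, 0, 0, 0]],
])

```text
time_s: 6.18
eef_pos: [0.4026, 0.2626, 0.0292]
orientation: [-3.136, 0.003, 1.476]
wrist_force: [-0.0, -0.6, 1.2]
opening: 0.0855
grasp_force: 0.0
```

>>> servo_tool([
  [[0, 0, 0.05, 0, 0, 0], [0, 0, 0.05, 0, 0, 0], [0, 0, 0.05, 0, 0, 0], [0, 0, 0.05, 0, 0, 0], [0, 0, 0.05, 0, 0, 0]],
], grip=0.6, newtons=50)

```text
time_s: 6.6
eef_pos: [0.4053, 0.2649, 0.0282]
orientation: [3.14, -0.001, 1.478]
wrist_force: [0.5, -1.2, -0.5]
opening: 0.0634
grasp_force: 57.1
```

>>> servo_tool([
  [[0, 0, 0, 0, 0, 0], [0, 0, 0, 0, 0, 0], [0, 0, 0, 0, 0, 0], [0, 0, 0, 0, 0, 0], [0, 0, 0, 0, 0, 0]],
], grip=0.5)

```text
time_s: 7.02
eef_pos: [0.4053, 0.265, 0.0282]
orientation: [3.14, -0.0, 1.478]
wrist_force: [-0.8, -2.4, 6.4]
opening: 0.0638
grasp_force: 57.6
```

Run:
```python
from h import *
plan([(.405,.265,.10,1.478),(.425,.22,.18,1.5),(.565,-.04,.20,1.726)])
```

```text
[0.0, 0.0, -0.72, 0.0, 0.0, 0.0]
  at [0.4053 0.265  0.1002] [ 3.14  -0.     1.478]
[-0.43, 0.24, -0.8, 0.0, 0.0, -0.04]
  at [0.4251 0.2199 0.1802] [ 3.14  -0.     1.499]
[-0.83, 0.53, -0.07, 0.0, 0.0, -0.14]
[-0.87, 0.46, -0.06, 0.0, 0.0, -0.15]
[-0.9, 0.4, -0.07, 0.0, 0.0, -0.14]
  at [ 0.5652 -0.0401  0.2003] [3.14  0.    1.724]
```

>>> servo_tool([
  [[0, 0, -0.1, 0, 0, 0], [0, 0, -0.25, 0, 0, 0], [0, 0, -0.4, 0, 0, 0], [0, 0, -0.55, 0, 0, 0], [0, 0, -0.72, 0, 0, 0]],
])

```text
time_s: 7.43
eef_pos: [0.4036, 0.2646, 0.0994]
orientation: [-3.14, 0.001, 1.478]
wrist_force: [0.6, 0.3, -4.4]
opening: 0.0632
grasp_force: 56.7
```

>>> servo_tool([
  [[-0.08, 0.05, -0.16, 0, 0, 0], [-0.16, 0.1, -0.32, 0, 0, -0.01], [-0.25, 0.14, -0.48, 0, 0, -0.02], [-0.34, 0.19, -0.64, 0, 0, -0.03], [-0.43, 0.24, -0.8, 0, 0, -0.04]],
])

```text
time_s: 7.85
eef_pos: [0.4238, 0.2194, 0.1797]
orientation: [-3.14, 0.0, 1.499]
wrist_force: [0.1, 0.2, -3.9]
opening: 0.0631
grasp_force: 56.8
```

>>> servo_tool([
  [[-0.16, 0.1, -0.01, 0, 0, -0.03], [-0.33, 0.21, -0.03, 0, 0, -0.06], [-0.5, 0.32, -0.04, 0, 0, -0.09], [-0.66, 0.42, -0.06, 0, 0, -0.12], [-0.83, 0.53, -0.07, 0, 0, -0.14]],
])

```text
time_s: 8.27
eef_pos: [0.471, 0.1327, 0.1862]
orientation: [-3.14, -0.0, 1.573]
wrist_force: [-0.3, 0.6, -4.0]
opening: 0.0635
grasp_force: 57.0
```

>>> servo_tool([
  [[-0.17, 0.09, -0.01, 0, 0, -0.03], [-0.35, 0.18, -0.03, 0, 0, -0.06], [-0.52, 0.28, -0.04, 0, 0, -0.09], [-0.7, 0.37, -0.05, 0, 0, -0.12], [-0.87, 0.46, -0.06, 0, 0, -0.15]],
])

```text
time_s: 8.68
eef_pos: [0.5172, 0.0456, 0.1919]
orientation: [-3.14, -0.001, 1.651]
wrist_force: [-0.3, -0.2, -3.6]
opening: 0.0634
grasp_force: 57.0
```

>>> servo_tool([
  [[-0.18, 0.08, -0.01, 0, 0, -0.03], [-0.4, 0.17, -0.03, 0, 0, -0.06], [-0.6, 0.26, -0.05, 0, 0, -0.1], [-0.78, 0.35, -0.06, 0, 0, -0.12], [-0.9, 0.4, -0.07, 0, 0, -0.14]],
])

```text
time_s: 9.1
eef_pos: [0.5649, -0.0417, 0.199]
orientation: [-3.141, -0.0, 1.724]
wrist_force: [-0.2, -0.4, -4.6]
opening: 0.0636
grasp_force: 56.9
```

>>> servo_tool([
  [[0, 0, 0, 0, 0, 0], [0, 0, 0, 0, 0, 0], [0, 0, 0, 0, 0, 0], [0, 0, 0, 0, 0, 0], [0, 0, 0, 0, 0, 0]],
])

```text
time_s: 9.52
eef_pos: [0.5641, -0.0394, 0.1991]
orientation: [-3.141, -0.0, 1.725]
wrist_force: [0.7, -0.1, -4.6]
opening: 0.0633
grasp_force: 56.9
```

Run:
```python
from h import *
np.set_printoptions(precision=4,suppress=True)
s=observe(); print(s["time_s"],s["eef_pos"],s["orientation"],s["wrist_force"])
p=imaging.capture("wrist"); cv2.imwrite("pics/w3.png",p["image"])
for a in(("c",0,0,.085),("jawL",-.05,-.033,.11),("jawR",.05,-.033,.11),("fL",-.06,.03,.11),("fR",.06,.03,.11)):
    c,t=np.cos(.155),np.sin(.155); print(a[0],px(p,(.565+c*a[1]-t*a[2],-.04+t*a[1]+c*a[2],a[3])).round(1))
plan([(.565,-.04,.14,1.726),(.565,-.04,.1145,1.726)])
```

```text
9.5167 [ 0.5641 -0.0394  0.1991] [-3.141  -0.0004  1.7249] [ 0.6826 -0.0574 -4.5652]
c [322.6 243.8]
jawL [246.7 303.7]
jawR [398.7 303.7]
fL [223.4 210.5]
fR [422.4 210.6]
[-0.01, 0.01, 0.59, 0.0, 0.0, 0.0]
  at [ 0.5654 -0.0403  0.1402] [-3.141 -0.     1.725]
[0.0, 0.0, 0.26, 0.0, 0.0, 0.0]
  at [ 0.5654 -0.0403  0.1142] [-3.141 -0.     1.725]
```

View pics/w3.png

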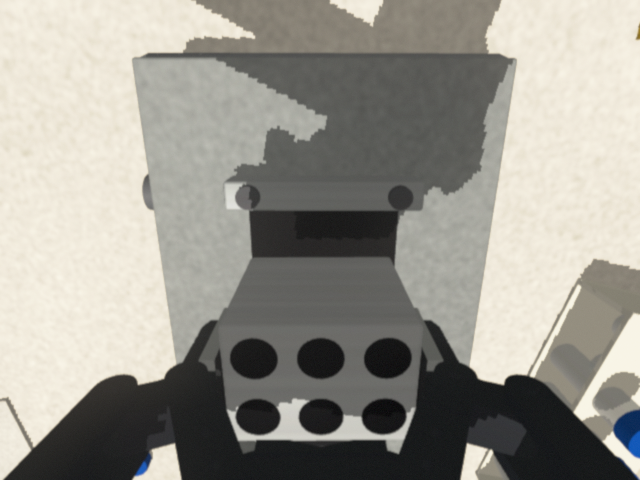

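The fixed bar's front edge runs (225,210)–(423,210), matching the prediction within 2 px; block is parallel to it. Lowering.

>>> servo_tool([
  [[0, 0.01, 0.15, 0, 0, 0], [0, 0.01, 0.3, 0, 0, 0], [0, 0.01, 0.45, 0, 0, 0], [0, 0.01, 0.55, 0, 0, 0], [0, 0.01, 0.6, 0, 0, 0]],
])

```text
time_s: 9.98
eef_pos: [0.5645, -0.0395, 0.1375]
orientation: [-3.139, -0.001, 1.724]
wrist_force: [-0.6, 0.2, -4.9]
opening: 0.0634
grasp_force: 56.9
```

>>> servo_tool([
  [[0, 0, 0.06, 0, 0, 0], [0, 0, 0.12, 0, 0, 0], [0, 0, 0.17, 0, 0, 0], [0, 0, 0.21, 0, 0, 0], [0, 0, 0.24, 0, 0, 0]],
])

```text
time_s: 10.4
eef_pos: [0.5657, -0.0402, 0.1151]
orientation: [3.141, 0.0, 1.724]
wrist_force: [0.1, -0.3, -4.8]
opening: 0.0637
grasp_force: 56.9
```

>>> servo_tool([
  [[0, 0, 0.005, 0, 0, 0], [0, 0, 0.01, 0, 0, 0], [0, 0, 0.01, 0, 0, 0], [0, 0, 0.01, 0, 0, 0], [0, 0, 0.01, 0, 0, 0]],
])

```text
time_s: 10.82
eef_pos: [0.5659, -0.0402, 0.1147]
orientation: [3.141, 0.0, 1.724]
wrist_force: [0.3, -0.2, -4.3]
opening: 0.0634
grasp_force: 56.9
```

Not yet in contact; go 1.5–2.5 mm lower.

>>> servo_tool([
  [[0, 0, 0.005, 0, 0, 0], [0, 0, 0.01, 0, 0, 0], [0, 0, 0.015, 0, 0, 0], [0, 0, 0.015, 0, 0, 0], [0, 0, 0.015, 0, 0, 0]],
])

```text
time_s: 11.23
eef_pos: [0.5658, -0.0402, 0.1132]
orientation: [3.141, 0.0, 1.724]
wrist_force: [-2.8, 0.8, -0.6]
opening: 0.0638
grasp_force: 57.2
```

>>> servo_tool([
  [[0, 0, 0.004, 0, 0, 0], [0, 0, 0.008, 0, 0, 0], [0, 0, 0.01, 0, 0, 0], [0, 0, 0.01, 0, 0, 0], [0, 0, 0.01, 0, 0, 0]],
])

```text
time_s: 11.65
eef_pos: [0.5658, -0.0402, 0.1132]
orientation: [3.141, 0.0, 1.724]
wrist_force: [-7.0, 0.5, 7.2]
opening: 0.0635
grasp_force: 58.3
```

>>> servo_tool([
  [[0, 0, -0.01, 0, 0, 0], [0, 0, -0.01, 0, 0, 0], [0, 0, -0.01, 0, 0, 0], [0, 0, -0.01, 0, 0, 0], [0, 0, -0.01, 0, 0, 0]],
], grip=1)

```text
time_s: 12.07
eef_pos: [0.5658, -0.0401, 0.1127]
orientation: [3.141, -0.0, 1.724]
wrist_force: [-0.8, -0.7, 0.7]
opening: 0.0854
grasp_force: 0.0
```

>>> servo_tool([
  [[0, 0, 0, 0, 0, 0], [0, 0, -0.1, 0, 0, 0], [0, 0, -0.3, 0, 0, 0], [0, 0, -0.6, 0, 0, 0], [0, 0, -0.9, 0, 0, 0]],
])

```text
time_s: 12.48
eef_pos: [0.5649, -0.04, 0.2036]
orientation: [-3.14, -0.001, 1.724]
wrist_force: [0.4, 0.3, 0.4]
opening: 0.0853
grasp_force: 0.0
```

>>> servo_tool([
  [[0, 0, -0.2, 0, 0, 0], [0, 0, -0.4, 0, 0, 0], [0, 0, -0.6, 0, 0, 0], [0, 0, -0.6, 0, 0, 0], [0, 0, -0.6, 0, 0, 0]],
])

```text
time_s: 12.9
eef_pos: [0.5665, -0.0403, 0.2648]
orientation: [3.138, 0.001, 1.724]
wrist_force: [-0.7, 0.0, -0.7]
opening: 0.0853
grasp_force: 0.0
```

Run:
```python
from h import *
np.set_printoptions(precision=4,suppress=True)
s=observe(); print(s["time_s"],s["eef_pos"],s["orientation"],s["wrist_force"])
p=imaging.capture("wrist"); cv2.imwrite("pics/w4.png",p["image"])
e=px(p,(.565,-.04,.125)); m=near(p,"block",e); print(e, m is not None and fitblock([(p,m)],[.565,-.04,.155],z0=.085))
```

```text
12.9 [ 0.5665 -0.0403  0.2648] [3.1381 0.0013 1.7239] [-0.7153  0.0266 -0.6784]
[318.8079 230.6573] (array([ 0.5649, -0.0395,  0.1482]), np.float64(0.042144160717725754))
```

View pics/w4.png

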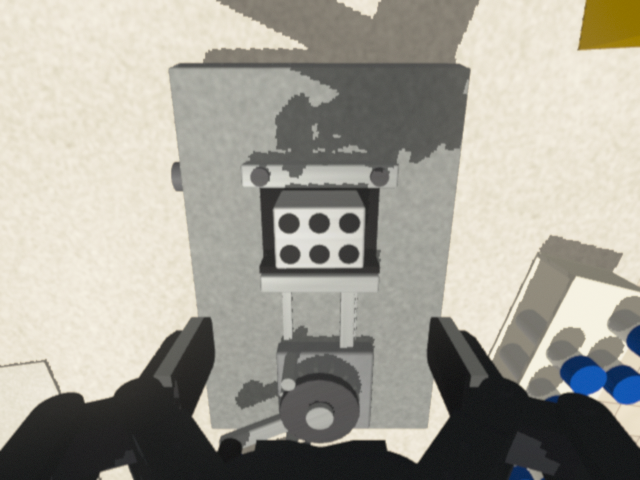

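Block stands at (0.565,-0.0395), yaw 0.148, between the bars with room both sides (block top 275–365 × 205–268 px). Now to the knob.

```bash
cat >> h.py <<'E'
PIV=np.array([.5898,-.2034]); YAW=.152
def arc(a,r=.09):
    c,s=np.cos(YAW),np.sin(YAW); l=np.array([-r*np.cos(a),r*np.sin(a)])
    return (PIV[0]+c*l[0]-s*l[1],PIV[1]+s*l[0]+c*l[1])
def rad(): # knob angle of tcp, radius, tangential/radial force
    s=observe(); d=s["eef_pos"][:2]-PIV; c,t=np.cos(YAW),np.sin(YAW); l=(c*d[0]+t*d[1],-t*d[0]+c*d[1])
    a=np.arctan2(l[1],-l[0]); f=s["wrist_force"]; fl=(c*f[0]+t*f[1],-t*f[0]+c*f[1])
    return a,np.hypot(*l),fl[0]*np.sin(a)+fl[1]*np.cos(a),-fl[0]*np.cos(a)+fl[1]*np.sin(a)
E
python3 - <<'E'
from h import *
x,y=arc(-.47); print(x,y)
plan([(x,y,.255,YAW+.47),(x,y,.159,YAW+.47)])
E
```

```text
0.5166556716576178 -0.2558395578865973
[-0.69, -0.27, 0.02, 0.0, 0.0, 0.7]
[-0.74, -0.01, 0.02, 0.0, 0.0, 0.7]
[-0.68, 0.26, 0.03, 0.0, 0.0, 0.7]
  at [ 0.5168 -0.2556  0.255 ] [-3.141e+00  1.000e-03  6.240e-01]
[0.0, 0.0, 0.96, 0.0, 0.0, 0.0]
  at [ 0.5167 -0.2556  0.159 ] [-3.141e+00  1.000e-03  6.240e-01]
```

>>> servo_tool([
  [[-0.14, -0.05, 0, 0, 0, 0.14], [-0.28, -0.1, 0.01, 0, 0, 0.28], [-0.42, -0.16, 0.01, 0, 0, 0.42], [-0.56, -0.22, 0.02, 0, 0, 0.56], [-0.69, -0.27, 0.02, 0, 0, 0.7]],
])

```text
time_s: 13.42
eef_pos: [0.5482, -0.1128, 0.2586]
orientation: [-3.138, -0.0, 1.354]
wrist_force: [-0.4, -0.1, 0.0]
opening: 0.0853
grasp_force: 0.0
```

>>> servo_tool([
  [[-0.15, 0, 0, 0, 0, 0.14], [-0.3, 0, 0.01, 0, 0, 0.28], [-0.45, 0, 0.01, 0, 0, 0.42], [-0.6, -0.01, 0.02, 0, 0, 0.56], [-0.74, -0.01, 0.02, 0, 0, 0.7]],
])

```text
time_s: 13.83
eef_pos: [0.5316, -0.1849, 0.2566]
orientation: [-3.138, 0.0, 0.987]
wrist_force: [-0.0, -0.7, 0.5]
opening: 0.0853
grasp_force: 0.0
```

>>> servo_tool([
  [[-0.15, 0.05, 0, 0, 0, 0.15], [-0.3, 0.1, 0.01, 0, 0, 0.3], [-0.45, 0.17, 0.02, 0, 0, 0.47], [-0.6, 0.23, 0.03, 0, 0, 0.62], [-0.68, 0.26, 0.03, 0, 0, 0.7]],
])

```text
time_s: 14.25
eef_pos: [0.516, -0.2567, 0.2535]
orientation: [-3.139, 0.002, 0.619]
wrist_force: [0.2, -0.3, -0.4]
opening: 0.0853
grasp_force: 0.0
```

>>> servo_tool([
  [[0, 0, 0, 0, 0, 0], [0, 0, 0, 0, 0, 0], [0, 0, 0, 0, 0, 0], [0, 0, 0, 0, 0, 0], [0, 0, 0, 0, 0, 0]],
])

```text
time_s: 14.67
eef_pos: [0.5174, -0.2549, 0.2556]
orientation: [-3.141, 0.0, 0.626]
wrist_force: [0.2, -0.5, 0.1]
opening: 0.0854
grasp_force: 0.0
```

Run:
```python
from h import *
np.set_printoptions(precision=4,suppress=True)
s=observe(); print(s["time_s"],s["eef_pos"],s["orientation"],s["wrist_force"],rad())
p=imaging.capture("wrist"); cv2.imwrite("pics/w5.png",p["image"])
for z in(.13,.176): print(px(p,(*arc(-.47),z)))
print([(r["score"],(np.array(r["extent"])*[640,480,640,480]).round()) for r in finder.recognise(p,"knob")])
plan([(*arc(-.47),.159,YAW+.47)])
```

```text
14.6667 [ 0.5174 -0.2549  0.2556] [-3.1412  0.      0.6259] [ 0.1666 -0.5283  0.095 ] (np.float64(-0.4668173175649553), np.float64(0.08882754113826838), np.float64(-0.5269858011522213), np.float64(0.17081317160605408))
[322.5771 237.4021]
[322.9558 261.3295]
[(0.68, array([272.,  44., 385., 278.]))]
[-0.01, 0.0, 0.97, 0.0, 0.0, 0.01]
  at [ 0.5167 -0.2557  0.1589] [ 3.141 -0.     0.62 ]
```

View pics/w5.png

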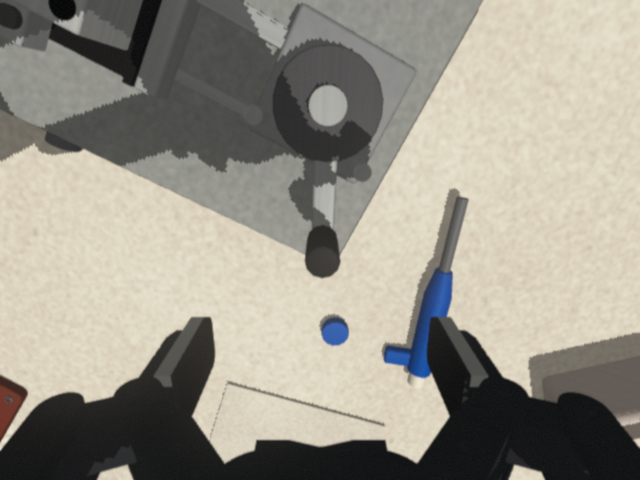

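The knob top sits at (322,261), exactly where predicted. Descend and cage it loosely.

>>> servo_tool([
  [[0, 0, 0.25, 0, 0, 0], [-0.01, 0, 0.5, 0, 0, 0], [-0.01, 0, 0.75, 0, 0, 0], [-0.01, 0, 0.9, 0, 0, 0], [-0.01, 0, 0.97, 0, 0, 0]],
])

```text
time_s: 15.18
eef_pos: [0.5151, -0.255, 0.1559]
orientation: [-3.137, 0.001, 0.625]
wrist_force: [-0.7, 0.5, -0.8]
opening: 0.0855
grasp_force: 0.0
```

>>> servo_tool([
  [[0, 0, 0, 0, 0, 0], [0, 0, 0, 0, 0, 0], [0, 0, 0, 0, 0, 0], [0, 0, 0, 0, 0, 0], [0, 0, 0, 0, 0, 0]],
], grip=0.34, newtons=20)

```text
time_s: 15.6
eef_pos: [0.5173, -0.2568, 0.1603]
orientation: [3.139, -0.001, 0.624]
wrist_force: [-0.8, -0.0, -0.2]
opening: 0.0293
grasp_force: 0.0
```

Run:
```python
from h import *
np.set_printoptions(precision=4,suppress=True)
s=observe(); print(s["time_s"],s["eef_pos"],s["opening"],rad())
for A in ([-.6,-.75],[-.5,-.25,0,.25,.5,.75]):
  plan([(*arc(a),.159,YAW-a) for a in A],start=None if A[0]==-.6 else (np.array([*arc(-.75),.159]),Ro.from_euler("xyz",[np.pi,0,YAW+.75])),dec=3)
```

```text
15.6 [ 0.5173 -0.2568  0.1603] 0.02930990818255701 (np.float64(-0.4821051747595615), np.float64(0.0900500907086005), np.float64(0.454039905735239), np.float64(0.6326498932238351))
[0.008, 0.106, 0.013, 0.004, -0.001, -0.244]
  at [ 0.5241 -0.2649  0.159 ] [ 3.141 -0.     0.752]
[0.01, 0.134, 0.0, 0.0, 0.0, -0.286]
  at [ 0.534 -0.274  0.159] [ 3.141 -0.     0.902]
[0.028, -0.223, 0.0, 0.0, 0.0, 0.477]
  at [ 0.5182 -0.258   0.159 ] [3.142 0.    0.652]
[0.028, -0.222, 0.0, 0.0, 0.0, 0.478]
  at [ 0.507  -0.2386  0.159 ] [3.142 0.    0.402]
[0.028, -0.223, 0.0, 0.0, 0.0, 0.477]
  at [ 0.5008 -0.217   0.159 ] [3.142 0.    0.152]
[0.028, -0.223, 0.0, 0.0, 0.0, 0.478]
  at [ 0.5002 -0.1946  0.159 ] [ 3.142  0.    -0.098]
[0.028, -0.222, 0.0, 0.0, 0.0, 0.477]
  at [ 0.5052 -0.1727  0.159 ] [ 3.142  0.    -0.348]
[0.028, -0.223, 0.0, 0.0, 0.0, 0.478]
  at [ 0.5154 -0.1527  0.159 ] [ 3.142 -0.    -0.598]
```

Caged. First closing swing (about 1.2 rad), split into 0.24 rad calls.

>>> servo_tool([
  [[0.001, -0.043, 0, 0, 0, 0.09], [0.004, -0.086, 0, 0, 0, 0.18], [0.01, -0.128, 0, 0, 0, 0.27], [0.017, -0.171, 0, 0, 0, 0.37], [0.026, -0.214, 0, 0, 0, 0.46]],
])

```text
time_s: 16.02
eef_pos: [0.5073, -0.2383, 0.16]
orientation: [3.138, -0.002, 0.381]
wrist_force: [3.7, -3.4, -1.4]
opening: 0.0292
grasp_force: 2.0
```

>>> servo_tool([
  [[0.001, -0.043, 0, 0, 0, 0.09], [0.004, -0.086, 0, 0, 0, 0.18], [0.01, -0.128, 0, 0, 0, 0.27], [0.017, -0.171, 0, 0, 0, 0.37], [0.026, -0.214, 0, 0, 0, 0.46]],
])

```text
time_s: 16.43
eef_pos: [0.5018, -0.2177, 0.1602]
orientation: [3.138, -0.003, 0.14]
wrist_force: [3.0, -4.0, -0.8]
opening: 0.029
grasp_force: 2.0
```

>>> servo_tool([
  [[0.001, -0.043, 0, 0, 0, 0.09], [0.004, -0.086, 0, 0, 0, 0.18], [0.01, -0.128, 0, 0, 0, 0.27], [0.017, -0.171, 0, 0, 0, 0.37], [0.026, -0.214, 0, 0, 0, 0.46]],
])

```text
time_s: 16.85
eef_pos: [0.5013, -0.1963, 0.1603]
orientation: [3.139, -0.004, -0.101]
wrist_force: [2.6, -5.3, -0.5]
opening: 0.029
grasp_force: 2.0
```

```bash
python3 -c "
from h import *
s=observe(); print(s['time_s'],s['eef_pos'],s['orientation'],s['wrist_force'],rad())"
```

```text
16.85 [ 0.50134401 -0.19633108  0.16029753] [ 3.13861797 -0.00399181 -0.10096202] [ 2.57458754 -5.31824041 -0.48993398] (np.float64(0.2317450246350352), np.float64(0.08873799392113013), np.float64(-5.096246300256934), np.float64(-2.9900594880801874))
```

>>> servo_tool([
  [[0.0, -0.043, 0, 0, 0, 0.09], [0.003, -0.086, 0, 0, 0, 0.18], [0.008, -0.128, 0, 0, 0, 0.27], [0.014, -0.171, 0, 0, 0, 0.37], [0.022, -0.214, 0, 0, 0, 0.46]],
])

```text
time_s: 17.27
eef_pos: [0.5056, -0.1754, 0.1604]
orientation: [3.139, -0.004, -0.342]
wrist_force: [1.2, -4.6, -0.6]
opening: 0.0289
grasp_force: 2.0
```

>>> servo_tool([
  [[0.0, -0.043, 0, 0, 0, 0.09], [0.003, -0.086, 0, 0, 0, 0.18], [0.008, -0.128, 0, 0, 0, 0.27], [0.014, -0.171, 0, 0, 0, 0.37], [0.022, -0.214, 0, 0, 0, 0.46]],
])

```text
time_s: 17.68
eef_pos: [0.5145, -0.156, 0.1603]
orientation: [3.14, -0.004, -0.583]
wrist_force: [-0.1, -4.2, -0.1]
opening: 0.029
grasp_force: 2.0
```

Run:
```python
from h import *
np.set_printoptions(precision=4,suppress=True)
s=observe(); print(s['time_s'],s['eef_pos'],s['orientation'],s['wrist_force'],rad())
T=imaging.capture("top"); S=imaging.capture("scene")
for q,uv in((T,px(T,(.565,-.04,.12))),(S,px(S,(.565,-.04,.12)))):
    m=near(q,"block",uv); print(m is not None and fitblock([(q,m)],[.565,-.04,.155],z0=.085))
a0=.7
plan([(*arc(a),.159,YAW-a) for a in (.45,.15,-.15,-.45,-.74)],dec=3)
```

```text
17.6833 [ 0.5145 -0.156   0.1603] [ 3.1402 -0.0042 -0.5827] [-0.0927 -4.1782 -0.101 ] (np.float64(0.7141302824697374), np.float64(0.08896398434014872), np.float64(-3.5846626267571953), np.float64(-2.148515302004557))
(array([ 0.5663, -0.0385,  0.1477]), np.float64(0.05516817048192024))
(array([ 0.5625, -0.0404,  0.1686]), np.float64(0.039931684732437134))
[0.035, 0.239, 0.007, 0.001, -0.003, -0.535]
  at [ 0.5038 -0.177   0.159 ] [ 3.141  0.    -0.298]
[0.04, 0.266, 0.0, 0.0, 0.0, -0.573]
  at [ 0.4998 -0.2036  0.159 ] [3.142 0.    0.002]
[0.041, 0.266, 0.0, 0.0, 0.0, -0.573]
  at [ 0.5039 -0.2302  0.159 ] [3.142 0.    0.302]
[0.04, 0.265, 0.0, 0.0, 0.0, -0.573]
  at [ 0.5156 -0.2543  0.159 ] [3.142 0.    0.602]
[0.037, 0.258, 0.0, 0.0, 0.0, -0.554]
  at [ 0.5333 -0.2735  0.159 ] [3.142 0.    0.892]
```

>>> servo_tool([
  [[0.002, 0.05, 0, 0, 0, -0.11], [0.007, 0.1, 0, 0, 0, -0.21], [0.014, 0.15, 0, 0, 0, -0.32], [0.023, 0.2, 0, 0, 0, -0.43], [0.035, 0.239, 0, 0, 0, -0.535]],
])

```text
time_s: 18.3
eef_pos: [0.5029, -0.176, 0.1587]
orientation: [-3.14, 0.001, -0.296]
wrist_force: [-0.8, 0.5, 0.6]
opening: 0.0293
grasp_force: 0.4
```

>>> servo_tool([
  [[0.002, 0.053, 0, 0, 0, -0.11], [0.008, 0.107, 0, 0, 0, -0.23], [0.016, 0.16, 0, 0, 0, -0.34], [0.027, 0.213, 0, 0, 0, -0.46], [0.04, 0.266, 0, 0, 0, -0.573]],
])

```text
time_s: 18.72
eef_pos: [0.4988, -0.2024, 0.1585]
orientation: [-3.14, 0.001, 0.005]
wrist_force: [-0.8, 1.1, 0.3]
opening: 0.0291
grasp_force: 0.6
```

>>> servo_tool([
  [[0.002, 0.053, 0, 0, 0, -0.11], [0.008, 0.107, 0, 0, 0, -0.23], [0.016, 0.16, 0, 0, 0, -0.34], [0.027, 0.213, 0, 0, 0, -0.46], [0.041, 0.266, 0, 0, 0, -0.573]],
])

```text
time_s: 19.13
eef_pos: [0.5028, -0.229, 0.1584]
orientation: [-3.139, 0.001, 0.305]
wrist_force: [-1.7, -0.0, -0.1]
opening: 0.0291
grasp_force: 0.6
```

>>> servo_tool([
  [[0.002, 0.053, 0, 0, 0, -0.11], [0.008, 0.107, 0, 0, 0, -0.23], [0.016, 0.16, 0, 0, 0, -0.34], [0.027, 0.213, 0, 0, 0, -0.46], [0.04, 0.265, 0, 0, 0, -0.573]],
])

```text
time_s: 19.55
eef_pos: [0.5145, -0.2532, 0.1583]
orientation: [-3.139, 0.0, 0.605]
wrist_force: [-1.5, 0.8, 0.3]
opening: 0.029
grasp_force: 0.6
```

>>> servo_tool([
  [[0.002, 0.053, 0, 0, 0, -0.11], [0.008, 0.107, 0, 0, 0, -0.23], [0.016, 0.16, 0, 0, 0, -0.34], [0.027, 0.213, 0, 0, 0, -0.46], [0.037, 0.25, 0, 0, 0, -0.554]],
])

```text
time_s: 19.97
eef_pos: [0.5318, -0.272, 0.1583]
orientation: [-3.14, -0.0, 0.895]
wrist_force: [-1.4, -0.2, -0.2]
opening: 0.0291
grasp_force: 0.5
```

Run:
```python
from h import *
np.set_printoptions(precision=4,suppress=True)
s=observe(); print(s['time_s'],s['eef_pos'],s['orientation'],s['wrist_force'],rad())
plan([(*arc(a),.160,YAW-a) for a in (-.5,-.25,0)],dec=3)
```

```text
19.9667 [ 0.5318 -0.272   0.1583] [-3.1395 -0.0004  0.8947] [-1.3693 -0.2249 -0.2275] (np.float64(-0.7171340724816674), np.float64(0.08981122186149201), np.float64(0.9006574044787139), np.float64(1.0556823840052934))
[0.024, -0.193, -0.016, -0.004, 0.0, 0.463]
  at [ 0.5183 -0.258   0.16  ] [-3.142 -0.     0.652]
[0.028, -0.223, 0.0, 0.0, 0.0, 0.478]
  at [ 0.507  -0.2386  0.16  ] [-3.142 -0.     0.402]
[0.028, -0.223, 0.0, 0.0, 0.0, 0.477]
  at [ 0.5008 -0.217   0.16  ] [-3.141 -0.     0.152]
```

>>> servo_tool([
  [[0.001, -0.04, 0, 0, 0, 0.09], [0.003, -0.08, 0, 0, 0, 0.18], [0.009, -0.12, 0, 0, 0, 0.28], [0.016, -0.16, 0, 0, 0, 0.37], [0.024, -0.193, -0.01, 0, 0, 0.463]],
])

```text
time_s: 20.38
eef_pos: [0.5184, -0.2577, 0.1594]
orientation: [-3.14, -0.0, 0.647]
wrist_force: [0.5, -0.4, 0.0]
opening: 0.0288
grasp_force: 0.4
```

>>> servo_tool([
  [[0.001, -0.045, 0, 0, 0, 0.09], [0.004, -0.09, 0, 0, 0, 0.19], [0.01, -0.134, 0, 0, 0, 0.28], [0.018, -0.178, 0, 0, 0, 0.38], [0.027, -0.223, 0, 0, 0, 0.478]],
])

```text
time_s: 20.8
eef_pos: [0.5071, -0.2382, 0.1596]
orientation: [-3.14, -0.0, 0.396]
wrist_force: [0.7, 0.5, 0.6]
opening: 0.0292
grasp_force: 0.1
```

>>> servo_tool([
  [[0.001, -0.027, 0, 0, 0, 0.06], [0.002, -0.053, 0, 0, 0, 0.12], [0.004, -0.08, 0, 0, 0, 0.17], [0.007, -0.107, 0, 0, 0, 0.23], [0.01, -0.134, 0, 0, 0, 0.286]],
])

```text
time_s: 21.22
eef_pos: [0.5035, -0.2263, 0.1598]
orientation: [3.141, -0.001, 0.248]
wrist_force: [3.5, -2.5, -2.4]
opening: 0.0291
grasp_force: 2.0
```

>>> servo_tool([
  [[0.001, -0.018, 0, 0, 0, 0.04], [0.002, -0.036, 0, 0, 0, 0.08], [0.003, -0.053, 0, 0, 0, 0.11], [0.004, -0.071, 0, 0, 0, 0.15], [0.005, -0.089, 0, 0, 0, 0.19]],
])

```text
time_s: 21.63
eef_pos: [0.5016, -0.2174, 0.1599]
orientation: [3.141, -0.0, 0.147]
wrist_force: [2.5, -2.9, -1.4]
opening: 0.0291
grasp_force: 1.9
```

```bash
python3 -c "
from h import *
s=observe(); print(s['time_s'],s['eef_pos'],s['orientation'],s['wrist_force'],rad())"
```

```text
21.6333 [ 0.50164879 -0.21740341  0.15992762] [ 3.14127076e+00 -4.36229756e-04  1.46711876e-01] [ 2.45466316 -2.91661781 -1.36624191] (np.float64(-0.005540253118195775), np.float64(0.08925654487820099), np.float64(-3.2656095644374767), np.float64(-1.9666786360276622))
```

>>> servo_tool([
  [[0.001, -0.018, 0, 0, 0, 0.04], [0.002, -0.036, 0, 0, 0, 0.08], [0.003, -0.053, 0, 0, 0, 0.11], [0.004, -0.071, 0, 0, 0, 0.15], [0.005, -0.089, 0, 0, 0, 0.19]],
])

```text
time_s: 22.05
eef_pos: [0.5008, -0.2084, 0.16]
orientation: [3.141, -0.0, 0.047]
wrist_force: [2.5, -2.6, -2.3]
opening: 0.0288
grasp_force: 2.0
```

>>> servo_tool([
  [[0.001, -0.018, 0, 0, 0, 0.04], [0.002, -0.036, 0, 0, 0, 0.08], [0.003, -0.053, 0, 0, 0, 0.11], [0.004, -0.071, 0, 0, 0, 0.15], [0.005, -0.089, 0, 0, 0, 0.19]],
])

```text
time_s: 22.47
eef_pos: [0.5008, -0.1996, 0.16]
orientation: [3.141, -0.0, -0.053]
wrist_force: [2.3, -4.2, -1.0]
opening: 0.0288
grasp_force: 2.0
```

Run:
```python
from h import *
np.set_printoptions(precision=4,suppress=True)
print(observe()['time_s'],rad())
T=imaging.capture("top"); S=imaging.capture("scene")
for q,uv in((T,px(T,(.565,-.04,.12))),(S,px(S,(.565,-.04,.12)))):
    m=near(q,"block",uv); print(m is not None and fitblock([(q,m)],[.565,-.04,.155],z0=.085))
```

```text
22.4667 (np.float64(0.19483580401288442), np.float64(0.08903681240487575), np.float64(-4.065779385135282), np.float64(-2.519409189188696))
(array([ 0.566 , -0.0377,  0.1374]), np.float64(0.042842742055654526))
(array([ 0.5628, -0.0396,  0.1758]), np.float64(0.04299180209636688))
```

>>> servo_tool([
  [[0.001, -0.02, 0, 0, 0, 0.05], [0.002, -0.045, 0, 0, 0, 0.1], [0.004, -0.067, 0, 0, 0, 0.14], [0.005, -0.089, 0, 0, 0, 0.19], [0.007, -0.111, 0, 0, 0, 0.24]],
])

```text
time_s: 23.08
eef_pos: [0.502, -0.1887, 0.16]
orientation: [3.141, -0.0, -0.178]
wrist_force: [2.3, -4.2, 0.6]
opening: 0.029
grasp_force: 2.0
```

>>> servo_tool([
  [[0.001, -0.02, 0, 0, 0, 0.05], [0.002, -0.045, 0, 0, 0, 0.1], [0.004, -0.067, 0, 0, 0, 0.14], [0.005, -0.089, 0, 0, 0, 0.19], [0.007, -0.111, 0, 0, 0, 0.24]],
])

```text
time_s: 23.5
eef_pos: [0.5045, -0.178, 0.1599]
orientation: [3.141, 0.0, -0.303]
wrist_force: [1.6, -4.5, 0.4]
opening: 0.0292
grasp_force: 2.0
```

```bash
python3 -c "
from h import *
print(observe()['time_s'],rad())"
```

```text
23.5 (np.float64(0.441865611607303), np.float64(0.08898860914496462), np.float64(-3.8596786868931), np.float64(-2.80961372044793))
```

>>> servo_tool([
  [[0.001, -0.02, 0, 0, 0, 0.05], [0.002, -0.045, 0, 0, 0, 0.1], [0.004, -0.067, 0, 0, 0, 0.14], [0.005, -0.089, 0, 0, 0, 0.19], [0.007, -0.111, 0, 0, 0, 0.24]],
])

```text
time_s: 23.92
eef_pos: [0.5083, -0.1677, 0.1599]
orientation: [3.141, 0.0, -0.429]
wrist_force: [1.3, -4.9, -0.4]
opening: 0.0291
grasp_force: 2.0
```

>>> servo_tool([
  [[0.001, -0.02, 0, 0, 0, 0.05], [0.002, -0.045, 0, 0, 0, 0.1], [0.004, -0.067, 0, 0, 0, 0.14], [0.005, -0.089, 0, 0, 0, 0.19], [0.007, -0.111, 0, 0, 0, 0.24]],
])

```text
time_s: 24.33
eef_pos: [0.5133, -0.1578, 0.1598]
orientation: [3.14, 0.001, -0.555]
wrist_force: [0.3, -5.0, 0.6]
opening: 0.0291
grasp_force: 2.0
```

Run:
```python
from h import *
np.set_printoptions(precision=4,suppress=True)
print(observe()['time_s'],rad())
T=imaging.capture("top"); S=imaging.capture("scene")
for q,uv in((T,px(T,(.565,-.04,.12))),(S,px(S,(.565,-.04,.12)))):
    m=near(q,"block",uv); print(m is not None and fitblock([(q,m)],[.565,-.04,.155],z0=.085))
plan([(*arc(a),.159,YAW-a) for a in (.45,.15,-.15,-.45,-.74)],dec=3)
```

```text
24.3333 (np.float64(0.6892517183683999), np.float64(0.08900874464186684), np.float64(-4.118729480743826), np.float64(-2.759232402399301))
False
(array([ 0.5616, -0.0351,  0.1842]), np.float64(0.09353448450565338))
[0.02, 0.216, 0.008, 0.001, 0.002, -0.486]
  at [ 0.5038 -0.177   0.159 ] [-3.141 -0.    -0.298]
[0.04, 0.266, 0.0, 0.0, 0.0, -0.573]
  at [ 0.4998 -0.2036  0.159 ] [-3.141 -0.     0.002]
[0.04, 0.266, 0.0, 0.0, 0.0, -0.573]
  at [ 0.5038 -0.2302  0.159 ] [-3.142 -0.     0.302]
[0.041, 0.266, 0.0, 0.0, 0.0, -0.573]
  at [ 0.5157 -0.2544  0.159 ] [-3.142 -0.     0.602]
[0.037, 0.257, 0.0, 0.0, 0.0, -0.554]
  at [ 0.5333 -0.2735  0.159 ] [ 3.142 -0.     0.892]
```

Third swing needed; full back swing.

>>> servo_tool([
  [[0.001, 0.045, 0, 0, 0, -0.1], [0.005, 0.09, 0, 0, 0, -0.2], [0.01, 0.13, 0, 0, 0, -0.3], [0.015, 0.175, 0, 0, 0, -0.4], [0.022, 0.216, 0, 0, 0, -0.486]],
])

```text
time_s: 24.95
eef_pos: [0.5036, -0.176, 0.1591]
orientation: [-3.139, 0.002, -0.295]
wrist_force: [0.7, 0.3, 0.4]
opening: 0.0286
grasp_force: 0.3
```

>>> servo_tool([
  [[0.002, 0.053, 0, 0, 0, -0.11], [0.008, 0.107, 0, 0, 0, -0.23], [0.016, 0.16, 0, 0, 0, -0.34], [0.027, 0.213, 0, 0, 0, -0.46], [0.04, 0.266, 0, 0, 0, -0.573]],
])

```text
time_s: 25.37
eef_pos: [0.4993, -0.2023, 0.1589]
orientation: [-3.138, 0.003, 0.005]
wrist_force: [-0.9, 1.6, -0.5]
opening: 0.0291
grasp_force: 0.6
```

>>> servo_tool([
  [[0.002, 0.053, 0, 0, 0, -0.11], [0.008, 0.107, 0, 0, 0, -0.23], [0.016, 0.16, 0, 0, 0, -0.34], [0.027, 0.213, 0, 0, 0, -0.46], [0.04, 0.266, 0, 0, 0, -0.573]],
])

```text
time_s: 25.78
eef_pos: [0.5033, -0.2289, 0.1588]
orientation: [-3.137, 0.002, 0.305]
wrist_force: [-1.5, 1.3, 0.5]
opening: 0.0292
grasp_force: 0.6
```

>>> servo_tool([
  [[0.002, 0.053, 0, 0, 0, -0.11], [0.008, 0.107, 0, 0, 0, -0.23], [0.016, 0.16, 0, 0, 0, -0.34], [0.027, 0.213, 0, 0, 0, -0.46], [0.04, 0.265, 0, 0, 0, -0.573]],
])

```text
time_s: 26.2
eef_pos: [0.5152, -0.2531, 0.1588]
orientation: [-3.137, 0.0, 0.605]
wrist_force: [-1.7, 0.4, 0.9]
opening: 0.0293
grasp_force: 0.6
```

>>> servo_tool([
  [[0.002, 0.053, 0, 0, 0, -0.11], [0.008, 0.107, 0, 0, 0, -0.23], [0.016, 0.16, 0, 0, 0, -0.34], [0.027, 0.213, 0, 0, 0, -0.46], [0.037, 0.25, 0, 0, 0, -0.554]],
])

```text
time_s: 26.62
eef_pos: [0.5325, -0.2718, 0.1587]
orientation: [-3.138, -0.001, 0.895]
wrist_force: [-1.6, -0.2, 0.2]
opening: 0.0289
grasp_force: 0.6
```

Run:
```python
from h import *
np.set_printoptions(precision=4,suppress=True)
s=observe(); print(s['time_s'],s['eef_pos'],s['orientation'],s['wrist_force'],rad())
plan([(*arc(a),.160,YAW-a) for a in (-.5,-.38,-.26)],dec=3)
```

```text
26.6167 [ 0.5325 -0.2718  0.1587] [-3.1375 -0.0008  0.8952] [-1.5927 -0.2079  0.2176] (np.float64(-0.7210533778283758), np.float64(0.08923007441005246), np.float64(1.0868737127298822), np.float64(1.1825732911835538))
[0.019, -0.197, -0.012, -0.008, -0.001, 0.465]
  at [ 0.5183 -0.258   0.16  ] [3.142 0.    0.652]
[0.006, -0.108, 0.0, 0.0, 0.0, 0.229]
  at [ 0.5122 -0.249   0.16  ] [3.142 0.    0.532]
[0.007, -0.107, 0.0, 0.0, 0.0, 0.229]
  at [ 0.5074 -0.2395  0.16  ] [3.141 0.    0.412]
```

>>> servo_tool([
  [[0.001, -0.04, 0, 0, 0, 0.09], [0.003, -0.08, 0, 0, 0, 0.18], [0.008, -0.12, 0, 0, 0, 0.28], [0.014, -0.16, 0, 0, 0, 0.37], [0.02, -0.197, -0.01, 0, 0, 0.465]],
])

```text
time_s: 27.03
eef_pos: [0.5185, -0.2575, 0.1598]
orientation: [-3.138, -0.0, 0.646]
wrist_force: [1.0, -0.7, -0.7]
opening: 0.0291
grasp_force: 0.2
```

>>> servo_tool([
  [[0.001, -0.02, 0, 0, 0, 0.05], [0.002, -0.043, 0, 0, 0, 0.09], [0.003, -0.065, 0, 0, 0, 0.14], [0.005, -0.086, 0, 0, 0, 0.18], [0.006, -0.108, 0, 0, 0, 0.229]],
])

```text
time_s: 27.45
eef_pos: [0.5128, -0.2492, 0.1604]
orientation: [-3.14, 0.0, 0.527]
wrist_force: [-0.4, -0.5, 0.3]
opening: 0.0286
grasp_force: 0.0
```

>>> servo_tool([
  [[0.001, -0.02, 0, 0, 0, 0.05], [0.002, -0.043, 0, 0, 0, 0.09], [0.003, -0.065, 0, 0, 0, 0.14], [0.005, -0.086, 0, 0, 0, 0.18], [0.006, -0.108, 0, 0, 0, 0.229]],
])

```text
time_s: 27.87
eef_pos: [0.508, -0.2399, 0.1606]
orientation: [-3.141, 0.0, 0.407]
wrist_force: [-0.2, -0.3, -0.3]
opening: 0.0285
grasp_force: 0.1
```

>>> servo_tool([
  [[0, -0.009, 0, 0, 0, 0.02], [0, -0.018, 0, 0, 0, 0.04], [0.001, -0.027, 0, 0, 0, 0.06], [0.001, -0.036, 0, 0, 0, 0.08], [0.001, -0.045, 0, 0, 0, 0.095]],
])

```text
time_s: 28.28
eef_pos: [0.5065, -0.2361, 0.1608]
orientation: [-3.142, -0.0, 0.358]
wrist_force: [-0.2, -0.6, -0.1]
opening: 0.0291
grasp_force: 0.1
```

```bash
python3 -c "
from h import *
print(observe()['time_s'],rad())"
```

```text
28.2833 (np.float64(-0.2223678176123629), np.float64(0.08944883046960028), np.float64(-0.46099735397064323), np.float64(0.4184106854770745))
```

>>> servo_tool([
  [[0, -0.009, 0, 0, 0, 0.02], [0, -0.018, 0, 0, 0, 0.04], [0.001, -0.027, 0, 0, 0, 0.06], [0.001, -0.036, 0, 0, 0, 0.08], [0.001, -0.045, 0, 0, 0, 0.095]],
])

```text
time_s: 28.7
eef_pos: [0.5053, -0.2322, 0.1609]
orientation: [3.141, -0.001, 0.308]
wrist_force: [2.3, -2.1, -1.7]
opening: 0.0292
grasp_force: 1.4
```

>>> servo_tool([
  [[0, -0.009, 0, 0, 0, 0.02], [0, -0.018, 0, 0, 0, 0.04], [0.001, -0.027, 0, 0, 0, 0.06], [0.001, -0.036, 0, 0, 0, 0.08], [0.001, -0.045, 0, 0, 0, 0.095]],
])

```text
time_s: 29.12
eef_pos: [0.504, -0.2277, 0.161]
orientation: [3.141, -0.001, 0.258]
wrist_force: [4.9, -3.4, -2.0]
opening: 0.0288
grasp_force: 2.1
```

>>> servo_tool([
  [[0, -0.009, 0, 0, 0, 0.02], [0, -0.018, 0, 0, 0, 0.04], [0.001, -0.027, 0, 0, 0, 0.06], [0.001, -0.036, 0, 0, 0, 0.08], [0.001, -0.045, 0, 0, 0, 0.095]],
])

```text
time_s: 29.53
eef_pos: [0.5029, -0.2233, 0.161]
orientation: [3.141, -0.0, 0.208]
wrist_force: [4.4, -4.1, -2.4]
opening: 0.0291
grasp_force: 2.3
```

```bash
python3 -c "
from h import *
print(observe()['time_s'],rad())"
```

```text
29.5333 (np.float64(-0.07282125203194308), np.float64(0.08911011027682972), np.float64(-5.009727083553363), np.float64(-3.3527336215716663))
```

>>> servo_tool([
  [[0, -0.009, 0, 0, 0, 0.02], [0, -0.018, 0, 0, 0, 0.04], [0.001, -0.027, 0, 0, 0, 0.06], [0.001, -0.036, 0, 0, 0, 0.08], [0.001, -0.045, 0, 0, 0, 0.095]],
])

```text
time_s: 29.95
eef_pos: [0.5023, -0.2192, 0.161]
orientation: [3.14, -0.001, 0.158]
wrist_force: [4.9, -4.3, -3.6]
opening: 0.0287
grasp_force: 3.0
```

```bash
python3 -c "
from h import *
print(observe()['time_s'],rad())"
```

```text
29.95 (np.float64(-0.026743216083709494), np.float64(0.08895482811087126), np.float64(-5.1521445302372255), np.float64(-4.054110886471979))
```

>>> servo_tool([
  [[0, -0.009, 0, 0, 0, 0.02], [0, -0.018, 0, 0, 0, 0.04], [0, -0.027, 0, 0, 0, 0.06], [0, -0.036, 0, 0, 0, 0.08], [0, -0.045, 0, 0, 0, 0.095]],
])

```text
time_s: 30.37
eef_pos: [0.5017, -0.2152, 0.1611]
orientation: [3.14, -0.001, 0.109]
wrist_force: [4.8, -6.1, -2.8]
opening: 0.029
grasp_force: 3.6
```

```bash
python3 -c "
from h import *
print(observe()['time_s'],rad())"
```

```text
30.3667 (np.float64(0.019158213643144403), np.float64(0.08888122278122625), np.float64(-6.723228477562662), np.float64(-3.956918207869827))
```

>>> servo_tool([
  [[0, -0.009, 0, 0, 0, 0.02], [0, -0.018, 0, 0, 0, 0.04], [0, -0.027, 0, 0, 0, 0.06], [0, -0.036, 0, 0, 0, 0.08], [0, -0.045, 0, 0, 0, 0.095]],
])

```text
time_s: 30.78
eef_pos: [0.5014, -0.2111, 0.1612]
orientation: [3.139, -0.002, 0.059]
wrist_force: [5.2, -7.9, -3.9]
opening: 0.0292
grasp_force: 4.3
```

```bash
python3 -c "
from h import *
print(observe()['time_s'],rad())"
```

```text
30.7833 (np.float64(0.06512289400221032), np.float64(0.0887541915314298), np.float64(-8.346699768869252), np.float64(-4.527874582500267))
```

>>> servo_tool([
  [[0, -0.008, 0, 0, 0, 0.015], [0, -0.016, 0, 0, 0, 0.03], [0, -0.024, 0, 0, 0, 0.045], [0, -0.032, 0, 0, 0, 0.06], [0, -0.04, 0, 0, 0, 0.08]],
])

```text
time_s: 31.2
eef_pos: [0.5012, -0.2075, 0.1612]
orientation: [3.138, -0.002, 0.017]
wrist_force: [6.3, -9.7, -4.6]
opening: 0.0288
grasp_force: 4.8
```

```bash
python3 -c "
from h import *
print(observe()['time_s'],rad())"
```

```text
31.2 (np.float64(0.10525686124270393), np.float64(0.08870077510721844), np.float64(-9.99221856044992), np.float64(-5.8519186093511815))
```

Tangential push is 10 N while moving — right in the window. Release pressure, open, and withdraw.

>>> servo_tool([
  [[0, 0.015, 0, 0, 0, 0], [0, 0.03, 0, 0, 0, 0], [0, 0.045, 0, 0, 0, 0], [0, 0.045, 0, 0, 0, 0], [0, 0.045, 0, 0, 0, 0]],
])

```text
time_s: 31.62
eef_pos: [0.5007, -0.2107, 0.1613]
orientation: [3.141, -0.0, 0.018]
wrist_force: [3.4, -4.2, 0.3]
opening: 0.029
grasp_force: 2.2
```

>>> servo_tool([
  [[0, 0, 0, 0, 0, 0], [0, 0, 0, 0, 0, 0], [0, 0, 0, 0, 0, 0], [0, 0, 0, 0, 0, 0], [0, 0, 0, 0, 0, 0]],
], grip=0.8)

```text
time_s: 32.03
eef_pos: [0.5001, -0.2098, 0.1604]
orientation: [-3.141, 0.001, 0.018]
wrist_force: [0.4, 0.2, -0.6]
opening: 0.0682
grasp_force: 0.0
```

>>> servo_tool([
  [[0, 0, -0.15, 0, 0, 0], [0, 0, -0.3, 0, 0, 0], [0, 0, -0.5, 0, 0, 0], [0, 0, -0.75, 0, 0, 0], [0, 0, -1, 0, 0, 0]],
])

```text
time_s: 32.45
eef_pos: [0.4999, -0.2098, 0.2611]
orientation: [-3.14, 0.002, 0.018]
wrist_force: [-0.3, -0.8, -0.5]
opening: 0.0681
grasp_force: 0.0
```

>>> servo_tool([
  [[-0.2, 0, -0.15, 0, 0, 0], [-0.4, 0, -0.3, 0, 0, 0], [-0.6, 0, -0.3, 0, 0, 0], [-0.6, 0, -0.3, 0, 0, 0], [-0.6, 0, -0.3, 0, 0, 0]],
])

```text
time_s: 32.87
eef_pos: [0.4402, -0.2114, 0.2911]
orientation: [3.141, -0.001, 0.017]
wrist_force: [0.1, 0.2, -0.4]
opening: 0.0684
grasp_force: 0.0
```

Run:
```python
from h import *
np.set_printoptions(precision=4,suppress=True)
s=observe(); print(s['time_s'],s['eef_pos'],s['wrist_force'])
T=imaging.capture("top"); S=imaging.capture("scene")
e=(.564,-.034,.12); V=[]
for q in(T,S):
    m=near(q,"block",px(q,e)); 
    if m is not None: V.append((q,m)); print(fitblock([(q,m)],[.564,-.034,.155],z0=.085))
if len(V)==2: print(fitblock(V,[.564,-.034,.155],z0=.085,free_z=True))
a=T["image"][120:290,290:530]; u,v=px(S,e).astype(int); b=S["image"][v-85:v+85,u-140:u+100]
cv2.imwrite("pics/end.png",cv2.convertScaleAbs(cv2.resize(np.vstack([a,b]),None,fx=1.7,fy=1.7,interpolation=cv2.INTER_CUBIC),alpha=1.5))
```

```text
32.8667 [ 0.4402 -0.2114  0.2911] [ 0.0991  0.1532 -0.3594]
(array([ 0.5663, -0.0345,  0.0729]), np.float64(0.169626384973526))
```

View pics/end.png

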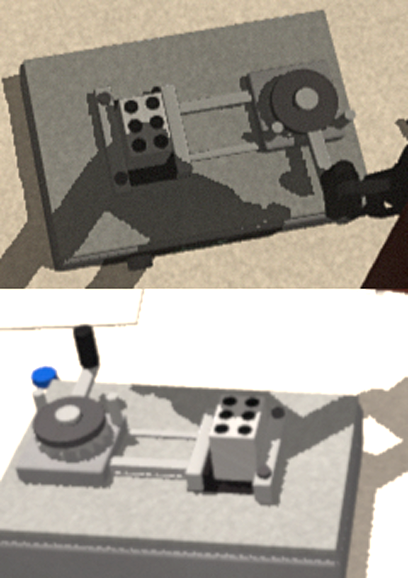

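The picture shows the block upright and flush between both bars, the lever free and the gripper clear.

```bash
python3 -c "
from plant import ctrl
print(ctrl.close_job())"
```

```text
the job is handed in; nothing more can be done
None
```

The block stands upright on the platform, clamped between the bars. I stopped the lever at about a 10 N moving push, in the 8–12 N window. The gripper is clear of everything and the job was handed in at about 33 s.

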